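# Set and lock the panel carriage of a plating cell

### The job

On the rail of the plating cell, slide the carriage that holds the flat panel up against the stop block and lock it there by turning its clamp knob clockwise, seen from above, as far as it goes. Leave the other carriage, the one with the round rod, and its knob as they are.

Things in the scene. Friction and masses are not known exactly. Their poses are not given: they have to be found in the camera images.
- panel_carriage: Aluminium block 50 x 50 mm on a slotted rail; its arm, away from the robot, ends in an 80 mm wide clip with a flat steel panel in a clear tank. Origin: rail's middle line, rail-top level (155 mm over bench), block's middle; y along rail, z up. Block top z=22. Knob on top, centred: stem 12 mm thick to z=38, then a bar grip 46 long, 14 wide, z=38-62. May be dragged by its knob: 2-3 N when loose.
- panel_knob (a joint): Panel carriage's clamp knob, vertical axis, 0 to 1.4 rad (its end stop), growing clockwise seen from above. At 0 the black bar grip lies along the rail (carriage's y) and the clamp is loose; it bites from about 0.35, is stiffest near 0.8 (0.5 N m) and is tight and stays put at 1.4, the bar then nearly across the rail. Let go short of 1.2, it may creep back. Starts at 0 to 0.15.
- stop: Stop block: plain dark steel block across the rail between the two carriages, no arm, no knob, fixed; 24 mm along the rail, 50 mm across, top 14 mm above the rail's top. Origin: rail's middle line at rail-top level, block's middle; y along the rail, parallel to the carriage's y. The panel carriage is on its +y or -y side and touches it when the origins are 37 mm apart.
- rod_knob: Clamp knob of the other carriage, on the stop's other side, to be left alone: equal block, knob and arm, but the arm ends in a round boss with a round rod, 16 mm thick. Knob of the same shape and size. Origin: on the knob's axis at the top of its block, 22 mm above the rail's top; y along its bar grip, z up.

How it is judged (in metres and radians):
At the end, for the whole second after the job is handed in: The panel carriage stands against the stop block (gap under 12 mm), its clamp knob is turned past 1.15 rad of its 1.4 rad, it is at rest, and the rod carriage is within 20 mm of where it was with its knob's bar still within 0.5 rad of the rail's direction (horizontal distance between panel_carriage and stop below 0.049 m and value of joint panel_knob above 1.15 rad and linear speed of panel_carriage below 0.03 m/s and distance of rod_knob from where it was at the start of the episode below 0.02 m and angle between the y axis of rod_knob and the y axis of stop, either way round below 0.5 rad); the robot touches nothing.
It fails at once if the rod carriage is moved along the rail by more than 20 mm (distance of rod_knob from where it was at the start of the episode above 0.02 m).
It fails at once if the rod carriage's knob is turned more than 0.5 rad from the rail's direction (angle between the y axis of rod_knob and the y axis of stop, either way round above 0.5 rad).
It also fails if it takes over 32 s, if anything falls off the work surface, if the arm or the gripper's body presses on something with over 40 N, if the wrist force passes 120 N, or if a joint passes its speed limit or range.

### The arm

A 6-joint arm with a two-finger parallel gripper is mounted at the origin on the work surface. World frame = base frame: x ahead of the robot, y to its left, z up, the work surface at z = 0. Lengths are in m, angles in degrees, forces in N, time in s.
With the tool pointing down it reaches from about 0.35 to 0.925 m from the base axis. Payload 6.4 kg.
Tool frame: the origin (TCP) lies midway between the tips of the shut fingers; the grasp point (between the pads) lies bot.hold_point_z behind it (bot.hold_point_z is the distance from the TCP to the grasp point, in m); z points along the fingers, y is the line along which they close (so a half turn about z gives the same grasp; the last joint's range is limited). The gripper opens to 85 mm and grips with 20 to 120 N. Pads are 22 mm wide; open, the fingers measure 114 mm over their backs; the gripper's body (76 mm by 85 mm) begins 54 mm behind the grasp point. The pads swing forward as they close: fully open they stand 13 mm farther back than shut.
Start: joints at [56.603, 14.043, 89.255, -0, 76.702, -9.975], TCP at [0.258, 0.596, 0.231] pointing down, gripper open.
Joint ranges: [-179.41, 179.41], [-58.25, 129.5], [7.25, 145.43], [-54.29, 234.29], [11.92, 165.04], [-157.13, 157.13]. Speed limits (degrees/s): [147.25, 147.25, 180, 180, 180, 180].

### API

Orientations are given as a 3x3 rotation matrix whose columns are the frame's x, y, z axes.
In Python, from workcell import bot, imaging gives the robot as it stands.
- The arm moves only by the tool drive_tool, never from a script. Its argument "plan" is a list of rows, each a list of 6 numbers: the shift along the tool's x, y, z in mm, then the turn, a rotation vector about the tool's x, y, z in degrees. In form: [[x, y, z, wx, wy, wz], ...]. A call has exactly 5 rows; each row shifts and turns the commanded pose from where the row before left it, along the tool's axes as they then stand; what a row does not reach is not made up. A row lasts 1/12 s, in which the tool goes at most 41.7 mm and 7.16 degrees, less where a joint would pass 70% of its speed; a pose out of reach is approached as far as the arm can. A call is refused whole if a number of a shift passes 41.7 or a number of a turn 7.16, either way. A call with a gripper value outside its range is refused whole. "fingers" is the closure, from 0 (fully open) to 1 (shut), set as the call begins (left out, the last holds). The fingers move at their own pace and stop on an object; "newtons" is the grip in N (left out, the last holds). Time passes only in rows, so rows that do not move let the fingers close, or fill a call up. It gives the time, the measured TCP pose, the force, the opening and the grip force at its end, in the units of the state.
- bot.read_state(): the state, without advancing time (a new reading comes with each control period).
- imaging.read_camera(name): name is "scene" or "side" or "wrist"; returns (picture, depth): 420x560x3 uint8, red, green, blue; 420x560 float32, m along the optical axis (not along the pixel's ray), 0 where there is no reading.
- imaging.camera_params(name): a dict with "fx", "fy", "cx", "cy" (pixels), "k1" (the pictures are not rectified: a ray, as slopes to the right and down, at radius r is drawn at 1 + k1 r^2 times it, then the intrinsics apply), "rvec" (rotation vector, rad) and "tvec" (3), from world to camera coordinates, as OpenCV has them; the wrist camera has in their place "tool_from_camera" (4x4, takes a point from camera to tool coordinates, whose origin is the TCP and whose axes are the flange's). Camera axes: x right, y down, z forward; pixel columns grow to the right and rows downward; lengths in m; the calibration is good to about 2 mm. A picture is of the moment at which its call begins: read the wrist's pose just before it. camera_params takes no time and is no camera call.
- bot.hand_in(): hands the job in; it is judged then, once.
The state is a dict: "clock": time; "qpos": joint angles; "joint_velocities": joint speeds; "tau": joint torques, N m; "position": TCP position; "tool_rot": TCP orientation; "wrist_force": force on the tool from outside, world axes, zero at the start; "torque": the same for the moment, N m; "grip_width": finger opening in m; "grasp_force": force on a finger pad.
Only numpy, scipy, OpenCV 4.12 (cv2) and the standard library are available. Lean on these libraries where they do the work, as an engineer would, in place of code of your own. Each camera call takes 0.05 s, during which the arm holds its last target. There are 200 camera calls.

## Working session

There is one attempt and no reset: what is moved stays moved. The work goes in short steps, Python scripts to look and compute and a tool call to move; the robot and the scene stay as the last step left them, time stands still between calls to the robot, and variables do not carry over. Pictures are saved under pics/ and viewed, at most 10 in all, crops included, and the job is handed in when it is done.

Besides the shell and the picture viewer there is one more tool, called after "Request:" by a JSON object that holds its "api" and its "payload". drive_tool: Moves the arm, as the interface text tells. Its arguments: {"type":"object","properties":{"plan":{"type":"array"},"fingers":{"type":"number"},"newtons":{"type":"number"}},"required":["plan"]}

```bash
mkdir -p pics
cat > h.py <<'E'
import numpy as np, cv2
from workcell import bot, imaging
def grab(name):
    s=bot.read_state(); p,d=imaging.read_camera(name); return s,p,d,imaging.camera_params(name)
def pose(s,c):
    "camera->world R,t"
    if 'rvec' in c:
        R=cv2.Rodrigues(np.array(c['rvec'],float))[0].T; return R,-R@np.array(c['tvec'],float).ravel()
    T=np.eye(4);T[:3,:3]=np.array(s['tool_rot']);T[:3,3]=s['position'];T=T@np.array(c['tool_from_camera']);return T[:3,:3],T[:3,3]
def rays(s,c,uv):
    K=np.array([[c['fx'],0,c['cx']],[0,c['fy'],c['cy']],[0,0,1.]])
    n=cv2.undistortPoints(np.array(uv,float).reshape(-1,1,2),K,np.array([c['k1'],0,0,0,0.]))[:,0]
    R,t=pose(s,c); return t,np.c_[n,np.ones(len(n))]@R.T
def pts(s,c,uv,d):
    t,r=rays(s,c,uv); return t+r*np.array([[d[int(v),int(u)]] for u,v in uv])
def onz(s,c,uv,z):
    t,r=rays(s,c,uv); return t+r*((z-t[2])/r[:,2:])
def cloud(s,c,d):
    v,u=np.mgrid[0:d.shape[0],0:d.shape[1]]; t,r=rays(s,c,np.c_[u.ravel(),v.ravel()])
    return (t+r*d.reshape(-1,1)).reshape(*d.shape,3)
E
python3 - <<'E'
from h import *
import pickle
for n in('scene','side'):
    s,p,d,c=grab(n); cv2.imwrite(f'pics/{n}0.png',p[...,::-1]); pickle.dump((s,p,d,c),open(n+'.pkl','wb'))
    print(n,pose(s,c)[1])
print(bot.hold_point_z,s)
E
```

```text
scene [1.00116751 0.03838878 0.74330969]
side [0.4356122  0.47027908 0.67492909]
0.0187 {'clock': 0.05, 'qpos': array([ 5.66027301e+01,  1.40840658e+01,  8.93256453e+01,  4.59259037e-04,
        7.67002145e+01, -9.97498270e+00]), 'joint_velocities': array([-0.10005858,  0.01985439, -0.10814468,  0.02926949, -0.09031409,
        0.0854734 ]), 'tau': array([-1.10218664e-04, -4.31005526e+01, -3.27423584e+01, -1.30836829e-04,
        2.91013304e-03, -4.49828258e-05]), 'position': array([0.25805829, 0.59597339, 0.23017402]), 'tool_rot': array([[-9.17599155e-01,  3.97505550e-01, -1.06256736e-03],
       [ 3.97506825e-01,  9.17597827e-01, -1.59746353e-03],
       [ 3.40008884e-04, -1.88820896e-03, -9.99998160e-01]]), 'wrist_force': array([-0.12502982,  0.65883851,  0.21628851]), 'torque': array([ 0.01759361, -0.00620567,  0.00519503]), 'grasp_force': 0.0, 'grip_width': 0.08566088336437175}
```

View pics/scene0.png

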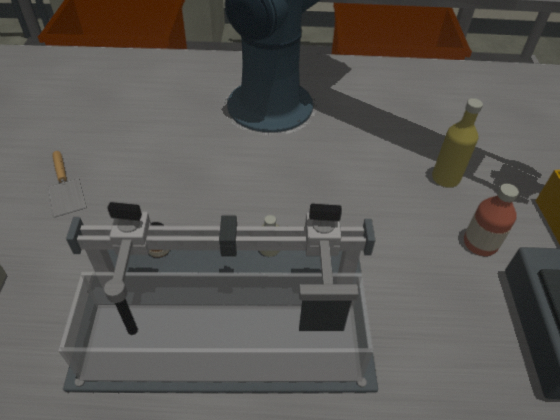

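View pics/side0.png

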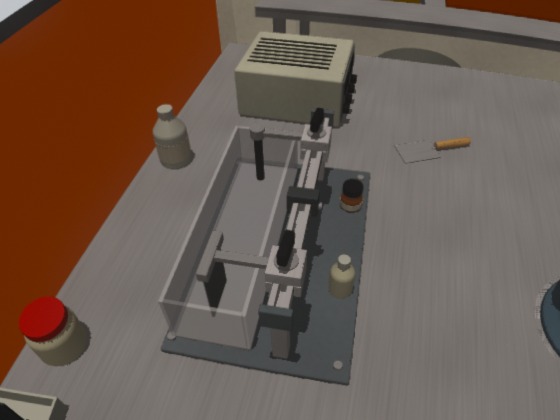

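Scene view: the panel carriage is on the right, with its block at about (322,232) and its knob bar at (325,212). The stop is at (229,235). The rod carriage is on the left, with its knob at (125,211). Side view: the panel knob is at (286,248), the stop at (303,195) and the rod knob at (317,122).

Run:
```python
from h import *
import pickle
D={n:pickle.load(open(n+'.pkl','rb')) for n in('scene','side')}
q={'pk':((311,342),(203,222),(275,298),(229,268)),'rk':((108,142),(201,222),(308,326),(106,136)),'stop':((219,240),(214,256),(286,322),(185,205))}
for n,zr in(('pk',(.195,.24)),('rk',(.195,.24)),('stop',(.155,.18))):
    for k,cam in enumerate(('scene','side')):
        s,p,d,c=D[cam]; P=cloud(s,c,d); (a,b),(e,f)=q[n][2*k:2*k+2]
        R=P[e:f,a:b].reshape(-1,3); g=p[e:f,a:b].reshape(-1,3).max(1)
        m=(d[e:f,a:b].ravel()>0)&(R[:,2]>zr[0])&(R[:,2]<zr[1]); 
        if n!='stop': m&=g<70
        R=R[m]; zt=np.percentile(R[:,2],95); top=R[R[:,2]>zt-.006]
        r=cv2.minAreaRect((top[:,:2]*1000).astype(np.float32))
        print(n,cam,len(R),len(top),'ztop',zt.round(4),'c',np.array(r[0]).round(1),np.array(r[1]).round(1),round(r[2],1),'med',np.median(top,0).round(4))
# rail direction by bright rail top in scene
s,p,d,c=D['scene'];P=cloud(s,c,d)
for cols in ((155,215),(245,300),(88,106)):
    R=P[224:246,cols[0]:cols[1]].reshape(-1,3);R=R[abs(R[:,2]-.155)<.004]
    print('rail',len(R),np.median(R,0).round(4),R.min(0).round(3),R.max(0).round(3))
# two-view triangulation of knob top ctr
def tri(a,b):
    A=[];B=[]
    for n,uv in(('scene',a),('side',b)):
        s,p,d,c=D[n];t,r=rays(s,c,[uv]);r=r[0]/np.linalg.norm(r);M=np.eye(3)-np.outer(r,r);A.append(M);B.append(M@t)
    return np.linalg.solve(sum(A),sum(B))
print(tri((325,207),(288,240)),tri((229,225),(304,190)))
```

```text
pk scene 476 254 ztop 0.218 c [529.5 104. ] [16.7 43.7] 2.4 med [0.5314 0.104  0.2165]
pk side 435 303 ztop 0.2181 c [529.3 103.3] [44.7 14.2] 88.6 med [0.5287 0.1052 0.2168]
rk scene 495 271 ztop 0.2176 c [ 543.1 -188.6] [44.2 16.2] 84.8 med [ 0.5453 -0.1878  0.216 ]
rk side 237 135 ztop 0.2179 c [ 541.9 -187.8] [47.2 13.6] 87.2 med [ 0.5416 -0.1866  0.2165]
stop scene 510 432 ztop 0.1702 c [535.9 -40.3] [50.2 24.1] 2.7 med [ 0.5383 -0.04    0.1686]
stop side 543 381 ztop 0.1706 c [536.  -41.2] [50. 26.] 1.3 med [ 0.5353 -0.0396  0.1692]
rail 650 [ 0.5345 -0.109   0.1544] [ 0.522 -0.155  0.151] [ 0.555 -0.06   0.158]
rail 603 [0.5367 0.0273 0.1545] [ 0.516 -0.016  0.151] [0.549 0.069 0.157]
rail 196 [ 0.5402 -0.2424  0.1545] [ 0.531 -0.26   0.151] [ 0.559 -0.225  0.158]
[0.5277678  0.10119708 0.2179496 ] [ 0.53462753 -0.03890763  0.17566283]
```

Run:
```python
from h import *
import pickle
a=np.array([.258,.596]);b=np.array([.5294,.1037]);L=np.linalg.norm(b-a);u=(b-a)/L
for n in('scene','side'):
    s,p,d,c=pickle.load(open(n+'.pkl','rb'));P=cloud(s,c,d)[d>0]
    w=P[:,:2]-a;t=w@u;l=abs(w[:,0]*u[1]-w[:,1]*u[0])
    for k in np.arange(0,L+.05,.05):
        m=(t>k)&(t<k+.05)&(l<.1)&(P[:,2]<.5)
        if m.any():print(n,k.round(2),(a+u*k).round(2),np.percentile(P[m,2],99.5).round(3))
```

```text
scene 0.0 [0.26 0.6 ] 0.092
scene 0.05 [0.28 0.55] 0.071
scene 0.1 [0.31 0.51] 0.005
scene 0.15 [0.33 0.46] 0.141
scene 0.2 [0.35 0.42] 0.152
scene 0.25 [0.38 0.38] 0.1
scene 0.3 [0.4  0.33] 0.004
scene 0.35 [0.43 0.29] 0.004
scene 0.4 [0.45 0.25] 0.004
scene 0.45 [0.48 0.2 ] 0.168
scene 0.5 [0.5  0.16] 0.217
scene 0.55 [0.52 0.11] 0.218
scene 0.6 [0.55 0.07] 0.173
side 0.35 [0.43 0.29] 0.003
side 0.4 [0.45 0.25] 0.012
side 0.45 [0.48 0.2 ] 0.168
side 0.5 [0.5  0.16] 0.216
side 0.55 [0.52 0.11] 0.218
side 0.6 [0.55 0.07] 0.173
```

Request:
{"api": "drive_tool", "payload": {"plan": [[0, 0, -6, 0, 0, 6.6], [0, 0, -6, 0, 0, 6.6], [0, 0, -6, 0, 0, 6.6], [0, 0, -6, 0, 0, 6.6], [0, 0, -6, 0, 0, 6.6]], "fingers": 0}}

```text
clock: 0.52
position: [0.2582, 0.5962, 0.2609]
tool_rot: [[-0.548, 0.836, -0.001], [0.836, 0.548, -0.001], [-0.0, -0.001, -1.0]]
wrist_force: [0.7, 0.2, -0.5]
grip_width: 0.0851
grasp_force: 0.0
```

Request:
{"api": "drive_tool", "payload": {"plan": [[0, 0, 0, 0, 0, 6.6], [0, 0, 0, 0, 0, 6.6], [0, 0, 0, 0, 0, 6.6], [0, 0, 0, 0, 0, 6.6], [0, 0, 0, 0, 0, 6.6]]}}

```text
clock: 0.93
position: [0.2582, 0.5962, 0.2606]
tool_rot: [[-0.004, 1.0, -0.001], [1.0, 0.004, -0.001], [-0.001, -0.001, -1.0]]
wrist_force: [0.1, -1.1, -0.2]
grip_width: 0.0853
grasp_force: 0.0
```

Request:
{"api": "drive_tool", "payload": {"plan": [[-30, 15, 0, 0, 0, 0], [-30, 15, 0, 0, 0, 0], [-30, 18, 0, 0, 0, 0], [-30, 18, 0, 0, 0, 0], [-30, 18, 0, 0, 0, 0]]}}

```text
clock: 1.35
position: [0.3441, 0.4457, 0.2608]
tool_rot: [[-0.011, 1.0, -0.001], [1.0, 0.011, -0.001], [-0.001, -0.001, -1.0]]
wrist_force: [0.6, 0.2, 0.4]
grip_width: 0.0855
grasp_force: 0.0
```

Request:
{"api": "drive_tool", "payload": {"plan": [[-30, 17, 0, 0, 0, 0], [-30, 17, 0, 0, 0, 0], [-30, 17, 0, 0, 0, 0], [-30, 17, 0, 0, 0, 0], [-30, 17, 0, 0, 0, 0]]}}

```text
clock: 1.77
position: [0.4306, 0.2965, 0.2609]
tool_rot: [[-0.01, 1.0, -0.001], [1.0, 0.01, -0.0], [-0.0, -0.001, -1.0]]
wrist_force: [0.7, 1.1, 0.7]
grip_width: 0.085
grasp_force: 0.0
```

Request:
{"api": "drive_tool", "payload": {"plan": [[-30, 17, 0, 0, 0, 0], [-30, 17, 0, 0, 0, 0], [-30, 17, 0, 0, 0, 0], [-30, 17, 0, 0, 0, 0], [-30, 17, -20, 0, 0, 0]]}}

```text
clock: 2.18
position: [0.515, 0.1472, 0.2768]
tool_rot: [[-0.01, 1.0, -0.009], [1.0, 0.01, -0.001], [-0.0, -0.009, -1.0]]
wrist_force: [1.0, -0.4, -0.2]
grip_width: 0.0854
grasp_force: 0.0
```

Run:
```python
from h import *
import pickle
s,p,d,c=grab('wrist'); cv2.imwrite('pics/w1.png',p[...,::-1]); pickle.dump((s,p,d,c),open('w1.pkl','wb'))
print(s['position'],s['qpos'].round(1),pose(s,c)[1])
P=cloud(s,c,d);m=(d>0)&(P[...,2]>.195)&(P[...,2]<.23)&(p.max(2)<80)&(abs(P[...,0]-.53)<.05)&(abs(P[...,1]-.104)<.05)
R=P[m];print(len(R),np.percentile(R,[1,50,99],axis=0).round(4));top=R[R[:,2]>np.percentile(R[:,2],95)-.006]
r=cv2.minAreaRect((top[:,:2]*1000).astype(np.float32));print(r)
```

```text
[0.51501977 0.1471992  0.27684628] [  3.8  -3.2 103.    0.   80.7   3.2] [0.51520854 0.21309571 0.41797554]
1340 [[0.5211 0.0825 0.1962]
 [0.528  0.1086 0.215 ]
 [0.535  0.1256 0.2167]]
((528.3428955078125, 103.1842041015625), (45.340824127197266, 13.871699333190918), 87.79236602783203)
```

View pics/w1.png

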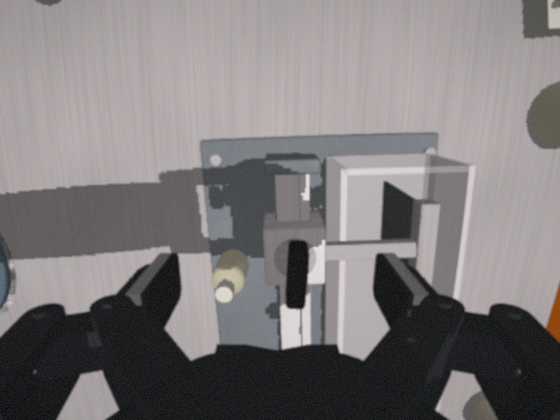

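Wrist view: the black panel knob bar is at (297,273), running near-vertical, with the open fingers straddling its line. The depth measurement puts its centre at (528.5,103.3), its top at z 217 and its axis at 88°, which matches the other views.

Request:
{"api": "drive_tool", "payload": {"plan": [[-20, 6, 0, 0, 0, 2.6], [-23.8, 7.4, 0, 0, 0, 0], [0, 0, 0, 0, 0, 0], [0, 0, 10, 0, 0, 0], [0, 0, 20, 0, 0, 0]]}}

```text
clock: 2.65
position: [0.5309, 0.1055, 0.253]
tool_rot: [[0.035, 0.999, 0.005], [0.999, -0.035, 0.0], [0.001, 0.005, -1.0]]
wrist_force: [0.1, 0.1, -1.1]
grip_width: 0.0851
grasp_force: 0.0
```

Request:
{"api": "drive_tool", "payload": {"plan": [[0, 0, 20, 0, 0, 0], [0, 0, 15, 0, 0, 0], [0, 0, 5, 0, 0, 0], [0, 0, 0, 0, 0, 0], [0, 0, 0, 0, 0, 0]]}}

```text
clock: 3.07
position: [0.5296, 0.1057, 0.2114]
tool_rot: [[0.034, 0.999, -0.0], [0.999, -0.034, 0.0], [0.0, -0.0, -1.0]]
wrist_force: [0.4, 0.4, 0.8]
grip_width: 0.0854
grasp_force: 0.0
```

Request:
{"api": "drive_tool", "payload": {"plan": [[-1, -0.8, 8, 0, 0, 0], [-1, 0, 8, 0, 0, 0], [0, 0, 7, 0, 0, 0], [0, 0, 0, 0, 0, 0], [0, 0, 0, 0, 0, 0]]}}

```text
clock: 3.48
position: [0.5284, 0.103, 0.1876]
tool_rot: [[0.035, 0.999, -0.001], [0.999, -0.035, 0.0], [-0.0, -0.001, -1.0]]
wrist_force: [0.7, -0.0, 0.5]
grip_width: 0.0853
grasp_force: 0.0
```

Request:
{"api": "drive_tool", "payload": {"plan": [[0, 0, 0, 0, 0, 0], [0, 0, 0, 0, 0, 0], [0, 0, 0, 0, 0, 0], [0, 0, 0, 0, 0, 0], [0, 0, 0, 0, 0, 0]], "fingers": 1, "newtons": 50}}

```text
clock: 3.9
position: [0.5289, 0.1031, 0.1885]
tool_rot: [[0.035, 0.999, 0.0], [0.999, -0.035, 0.0], [0.0, 0.0, -1.0]]
wrist_force: [0.4, -0.4, 0.0]
grip_width: 0.0255
grasp_force: 0.0
```

Request:
{"api": "drive_tool", "payload": {"plan": [[0, 0, 0, 0, 0, 0], [0, 0, 0, 0, 0, 0], [0, 0, 0, 0, 0, 0], [0, 0, 0, 0, 0, 0], [0, 0, 0, 0, 0, 0]]}}

```text
clock: 4.32
position: [0.529, 0.1031, 0.1886]
tool_rot: [[0.035, 0.999, 0.001], [0.999, -0.035, 0.0], [0.0, 0.001, -1.0]]
wrist_force: [0.8, 0.3, 0.8]
grip_width: 0.0131
grasp_force: 51.8
```

Request:
{"api": "drive_tool", "payload": {"plan": [[-6, 0.5, 0, 0, 0, 0], [-11, 0.9, 0, 0, 0, 0], [-11, 0.9, 0, 0, 0, 0], [-11, 0.9, 0, 0, 0, 0], [-11, 0.9, 0, 0, 0, 0]]}}

```text
clock: 4.73
position: [0.5314, 0.0519, 0.1886]
tool_rot: [[0.035, 0.999, 0.001], [0.999, -0.035, 0.0], [0.0, 0.001, -1.0]]
wrist_force: [0.4, 3.9, 2.5]
grip_width: 0.0131
grasp_force: 52.0
```

Request:
{"api": "drive_tool", "payload": {"plan": [[-11, 0.9, 0, 0, 0, 0], [-11, 0.9, 0, 0, 0, 0], [-11, 0.9, 0, 0, 0, 0], [-11, 0.9, 0, 0, 0, 0], [-6, 0.4, 0, 0, 0, 0]]}}

```text
clock: 5.15
position: [0.5337, 0.0011, 0.1885]
tool_rot: [[0.036, 0.999, 0.001], [0.999, -0.036, -0.001], [-0.001, 0.001, -1.0]]
wrist_force: [2.4, 2.6, 3.1]
grip_width: 0.0132
grasp_force: 52.2
```

Request:
{"api": "drive_tool", "payload": {"plan": [[-2, 0.2, 0, 0, 0, 0], [-2, 0.2, 0, 0, 0, 0], [-1, 0.1, 0, 0, 0, 0], [-1, 0.1, 0, 0, 0, 0], [0, 0, 0, 0, 0, 0]]}}

```text
clock: 5.57
position: [0.5339, -0.0032, 0.1885]
tool_rot: [[0.035, 0.999, 0.0], [0.999, -0.035, -0.001], [-0.0, 0.0, -1.0]]
wrist_force: [2.6, 0.5, 5.5]
grip_width: 0.0129
grasp_force: 52.4
```

Request:
{"api": "drive_tool", "payload": {"plan": [[-1, 0.1, 0, 0, 0, 0], [-1, 0.1, 0, 0, 0, 0], [-1, 0.1, 0, 0, 0, 0], [0, 0, 0, 0, 0, 0], [0, 0, 0, 0, 0, 0]]}}

```text
clock: 5.98
position: [0.534, -0.0042, 0.1885]
tool_rot: [[0.035, 0.999, 0.0], [0.999, -0.035, 0.004], [0.004, 0.0, -1.0]]
wrist_force: [3.0, 8.2, 6.7]
grip_width: 0.0136
grasp_force: 52.6
```

Request:
{"api": "drive_tool", "payload": {"plan": [[0, 0, 0, 0, 0, 0], [0, 0, 0, 0, 0, 2], [0, 0, 0, 0, 0, 4], [0, 0, 0, 0, 0, 5], [0, 0, 0, 0, 0, 5]], "newtons": 120}}

```text
clock: 6.4
position: [0.5341, -0.0043, 0.1887]
tool_rot: [[0.312, 0.95, 0.001], [0.95, -0.312, 0.003], [0.003, -0.0, -1.0]]
wrist_force: [2.8, 8.4, 5.8]
grip_width: 0.012
grasp_force: 117.1
```

Request:
{"api": "drive_tool", "payload": {"plan": [[0, 0, 0, 0, 0, 5], [0, 0, 0, 0, 0, 5], [0, 0, 0, 0, 0, 5], [0, 0, 0, 0, 0, 5], [0, 0, 0, 0, 0, 5]]}}

```text
clock: 6.82
position: [0.5343, -0.0044, 0.1887]
tool_rot: [[0.684, 0.73, 0.001], [0.73, -0.684, 0.003], [0.003, -0.001, -1.0]]
wrist_force: [3.5, 8.4, 6.7]
grip_width: 0.0118
grasp_force: 118.2
```

Request:
{"api": "drive_tool", "payload": {"plan": [[0, 0, 0, 0, 0, 5], [0, 0, 0, 0, 0, 5], [0, 0, 0, 0, 0, 5], [0, 0, 0, 0, 0, 5], [0, 0, 0, 0, 0, 5]]}}

```text
clock: 7.23
position: [0.5344, -0.0045, 0.1888]
tool_rot: [[0.928, 0.372, 0.002], [0.372, -0.928, 0.003], [0.002, -0.002, -1.0]]
wrist_force: [3.9, 7.4, 4.7]
grip_width: 0.0119
grasp_force: 118.4
```

Request:
{"api": "drive_tool", "payload": {"plan": [[0, 0, 0, 0, 0, 4], [0, 0, 0, 0, 0, 4], [0, 0, 0, 0, 0, 3], [0, 0, 0, 0, 0, 0], [0, 0, 0, 0, 0, 0]]}}

```text
clock: 7.65
position: [0.5345, -0.0046, 0.1887]
tool_rot: [[0.981, 0.193, 0.002], [0.193, -0.981, 0.002], [0.002, -0.002, -1.0]]
wrist_force: [3.9, 5.8, 5.6]
grip_width: 0.012
grasp_force: 118.5
```

```bash
python3 -c "
from h import *
s=bot.read_state();print(s['torque'],s['wrist_force'],np.degrees(np.arctan2(s['tool_rot'][1][0],s['tool_rot'][0][0])))"
```

```text
[ 1.13832437 -0.4353924   0.56288186] [3.85857157 5.75683772 5.58795385] 11.115485926063245
```

Request:
{"api": "drive_tool", "payload": {"plan": [[0, 0, 0, 0, 0, 0], [0, 0, 0, 0, 0, 0], [0, 0, 0, 0, 0, 0], [0, 0, 0, 0, 0, 0], [0, 0, 0, 0, 0, 0]], "fingers": 0.3}}

```text
clock: 8.07
position: [0.5334, -0.0063, 0.1877]
tool_rot: [[0.982, 0.19, -0.002], [0.19, -0.982, -0.0], [-0.001, -0.0, -1.0]]
wrist_force: [0.2, 0.7, -0.9]
grip_width: 0.0598
grasp_force: 0.0
```

Request:
{"api": "drive_tool", "payload": {"plan": [[0, 0, -10, 0, 0, 0], [0, 0, -25, 0, 0, 0], [0, 0, -25, 0, 0, 0], [0, 0, -25, 0, 0, 0], [0, 0, -20, 0, 0, 0]]}}

```text
clock: 8.48
position: [0.5343, -0.0064, 0.2963]
tool_rot: [[0.982, 0.19, 0.002], [0.19, -0.982, -0.001], [0.002, 0.001, -1.0]]
wrist_force: [0.6, 0.2, 0.6]
grip_width: 0.0599
grasp_force: 0.0
```

Request:
{"api": "drive_tool", "payload": {"plan": [[-30, 0, 0, 0, 0, 0], [-30, 0, 0, 0, 0, 0], [-20, 0, 0, 0, 0, 0], [0, 0, 0, 0, 0, 0], [0, 0, 0, 0, 0, 0]]}}

```text
clock: 8.9
position: [0.4551, -0.0216, 0.2943]
tool_rot: [[0.982, 0.19, 0.002], [0.19, -0.982, -0.001], [0.002, 0.001, -1.0]]
wrist_force: [-0.2, -0.9, 0.4]
grip_width: 0.0599
grasp_force: 0.0
```

Run:
```python
from h import *
for n in('scene','side'):
    s,p,d,c=grab(n); P=cloud(s,c,d)
    for nm,x,y,z0,z1,h in(('pk',.534,-.004,.2,.225,.04),('rk',.5425,-.188,.2,.225,.04),('blk',.534,-.004,.172,.182,.06)):
        m=(d>0)&(P[...,2]>z0)&(P[...,2]<z1)&(abs(P[...,0]-x)<h)&(abs(P[...,1]-y)<h)
        R=P[m]
        if nm!='blk': R=R[R[:,2]>np.percentile(R[:,2],95)-.006]
        print(n,nm,len(R),cv2.minAreaRect((R[:,:2]*1000).astype(np.float32)) if len(R)>5 else 0)
    cv2.imwrite(f'pics/{n}1.png',p[...,::-1])
```

```text
scene pk 244 ((533.7835693359375, -3.5034046173095703), (48.11174011230469, 14.031941413879395), 12.072649002075195)
scene rk 273 ((542.7996826171875, -188.1846923828125), (45.94426345825195, 14.901400566101074), 86.63331604003906)
scene blk 718 ((539.0701293945312, -5.714475631713867), (59.5617790222168, 54.60757827758789), 0.6067944169044495)
side pk 249 ((533.6737060546875, -3.2634048461914062), (45.12102127075195, 13.948092460632324), 14.19205093383789)
side rk 136 ((542.00732421875, -188.20074462890625), (44.99817657470703, 13.626715660095215), 86.37129211425781)
side blk 635 ((550.7479858398438, -2.5650787353515625), (83.54434967041016, 49.52019500732422), 3.70332407951355)
```

View pics/scene1.png

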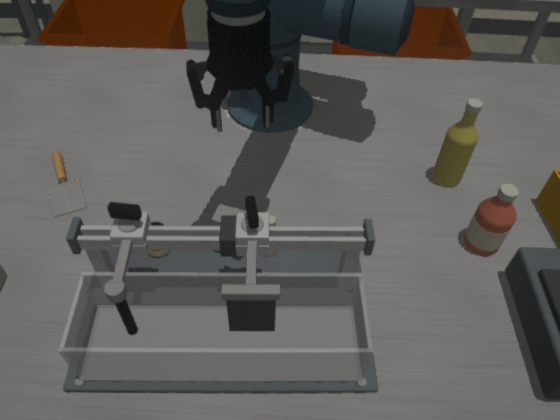

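The panel block, at about (252,230), is touching the stop at (229,235). Its bar, at (252,211), lies across the rail at 12–14°, which is about 1.38 rad of knob turn. The rod knob, at (125,211), hasn't moved, and the arm is clear of everything.

```bash
python3 -c "
from workcell import bot
print(bot.hand_in())"
```

```text
the job is handed in; nothing more can be done
None
```

The panel carriage is against the stop and its clamp knob is turned to about 1.38 of 1.4 rad. The rod carriage and its knob measured unmoved, and the job was handed in at about 9 s; the hand-in returned no verdict.

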